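# Load the shaker rack and hold its clamp bar for fastening

### The arm

A 6-joint arm with a two-finger parallel gripper is mounted at the origin on the work surface. World frame = base frame: x ahead of the robot, y to its left, z up, the work surface at z = 0. Lengths are in m, angles in degrees, forces in N, time in s.
With the tool pointing down it reaches from about 0.325 to 0.75 m from the base axis. Payload 7.6 kg.
Tool frame: the origin (TCP) lies midway between the tips of the shut fingers; the grasp point (between the pads) lies 19 mm behind it (r.grasp_offset is the z of the grasp point in the tool frame, in m); z points along the fingers, y is the direction in which the jaws open and shut (so a half turn about z gives the same grasp; the last joint's range is limited). The gripper opens to 85 mm and grips with 20 to 120 N. Pads are 22 mm wide; open, the fingers measure 114 mm over their backs; the gripper's body (76 mm by 85 mm) begins 54 mm behind the grasp point. The pads swing forward as they close: fully open they stand 13 mm farther back than shut.
Start: joints at [-76.679, 2.991, 80.254, -0, 96.75, -4.028], TCP at [0.157, -0.501, 0.231] pointing down, gripper open.
Joint ranges: [-166.34, 166.34], [-52.06, 124.39], [6.96, 135.62], [-60.46, 240.46], [14.63, 156.25], [-167.68, 167.68]. Speed limits (degrees/s): [147.25, 147.25, 172.46, 180, 180, 180].

### API

Orientations are given as [roll, pitch, yaw] about the fixed x, y, z axes, in that order (R = Rz(yaw) Ry(pitch) Rx(roll)).
In Python, from station import r, vision gives the robot as it stands.
- The arm moves only by the shell command python3 -m handwheel 'ROWS' [OPENING] [FORCE]. ROWS is JSON, a list of rows, each a list of 4 numbers: the shift along the world's x, y, z in units of 25 mm (1.0 is 25 mm), then the turn about the world's z in units of 8 degrees (1.0 is 8 degrees). A call has 1 to 20 rows; each row is the pose to reach, as a shift and turn from the pose commanded when the call began; what a row does not reach only later rows make up. A row lasts 1/8 s, in which the tool goes at most 62.5 mm and 10.7 degrees, less where a joint would pass 70% of its speed; a pose out of reach is approached as far as the arm can. A call with a gripper value outside its range is refused whole. OPENING is the finger opening in mm, from 0 to 85.4, set as the call begins (- or left out, the last holds). The fingers move at their own pace and stop on an object; FORCE is the grip in N (left out, the last holds). Time passes only in rows, so rows that repeat a pose let the fingers close. It gives the time, the measured TCP pose, the force and the opening at its end, in the units of the state.
- r.sense(): the state, without advancing time (a new reading comes with each control period).
- vision.grab_frame(name): name is "scene" or "top"; returns a dict with "image" (384x512x3 uint8, blue, green, red), "camera_matrix" (3x3 intrinsics, pixels), "world_to_cam" (4x4, takes a point from world to camera coordinates). Camera axes: x right, y down, z forward; pixel columns grow to the right and rows downward; lengths in m; the calibration is good to about 2 mm. A picture is of the moment at which its call begins. There is no depth.
- r.finish_job(): hands the job in, once; it reports no verdict.
The state is a dict: "time": time; "joints": joint angles; "joint_velocities": joint speeds; "effort": joint torques, N m; "tool_pos": TCP position; "ee_rot": TCP orientation; "force": force on the tool from outside, world axes, zero at the start; "ft_torque": the same for the moment, N m; "width": opening from 0.0 (shut) to 1.0 (fully open).
Only numpy, scipy, OpenCV 4.12 (cv2) and the standard library are available. Lean on these libraries where they do the work, as an engineer would, in place of code of your own. Each camera call takes 0.05 s, during which the arm holds its last target.

### The job

Take the sample tube that stands on the balance pan and stand it upright, right down, in the gap in the back row of the tube rack on the shaker. Then slide the shaker's loose clamp bar (the one nearest you) gently up against the rack until the rack sits square against the fixed stop bar behind it, and go on pushing the bar with a steady 12 newtons or so (never ramming it) while I tighten its end knobs. Finish while still pushing: do not let go, keep the other tubes standing in the rack, and leave everything else on the bench where it is.

Things in the scene. Friction and masses are not known exactly. Their poses are not given: they have to be found in the camera images.
- tube: the sample tube to load: upright opaque white 50 ml centrifuge tube with a ribbed grey screw cap, 116 mm tall, 62 g; body 29 mm across with a flat foot tapering to 21 mm over the last 7 mm, cap 34.4 mm across over the top 14 mm. Starts standing on the balance pan. Origin: centre of its underside, z up its axis
- balance: top-loading balance, 250 (x) x 190 (y) mm, fixed on the bench left or right of the shaker; flat steel pan 160 x 170 mm, its top 70 mm above the bench, pan centre 30 mm to +x of the origin in its own frame. Origin: centre of the underside at bench height
- shaker: orbital shaker, off, fixed to the bench; level aluminium platform 300 (x) x 290 (y) mm, top 100 mm above the bench. Along its sides (y = +-135 mm) run 12 mm steel rails, tops 146 mm above the bench, carrying two rubber-covered cross bars. Origin: centre of underside, at bench height; x points away from the robot, the way the clamp bar slides; turned by up to 0.2 rad
- clamp_bar: loose clamp bar, the cross bar nearer the robot: round rubber bar 18 mm across, 232 mm long along the shaker's y, its axis 140 mm above the bench, a block and black knob at each end (tops 174 mm above the bench). Slides freely (friction under 1 N, no spring) along the shaker's x from -115 to +55 mm of its origin. Origin: mid-length on the bar's axis
- stop_bar: the fixed stop bar, an identical cross bar at x = +105 mm in the shaker's frame, clamped; its face towards the rack is at x = +96 mm. Origin: mid-length on the bar's axis
- rack: white plastic tube rack, loose on the platform between the bars, 5 to 45 mm short of the stop bar, skewed, slides at 2 N: 88 (x) x 180 (y) x 55 mm tall, 0.3 kg, closed walls, two rows of four round places 32.5 mm across, 42 mm pitch, floor 3 mm up. Front row empty, three tubes in the back row (x = +21 mm). Home against the stop bar it is at x = +52 mm of the shaker. Origin: centre of underside
- gap (a point): mouth of the one empty place in the back row (rack frame x = +21, y = +21 mm), at its centre, level with the rack's upper edge 55 mm above its underside; a seated tube's underside is 52 mm below this point and its cap stands 64 mm above it
- tube_a: tube like the sample tube (all four are identical), in the back row of the rack at y = -63 mm; stays there. Origin: centre of its underside
- tube_b: another such tube, back row, y = -21 mm; stays there
- tube_c: another such tube, back row, y = +63 mm; stays there
- tip_box: closed box of pipette tips, 84 x 122 x 70 mm, standing on the bench on the other side of the shaker from the balance; leave alone
- media_bottle: glass bottle 70 mm across, 140 mm tall, behind and left; leave alone
- reagent_jar: amber jar 60 mm across, 85 mm tall, behind and right; leave alone
- dishes: stack of three clear Petri dishes 90 mm across, 48 mm tall, in front on the left; leave alone
- marker: marker pen 138 mm long lying in front on the right; leave alone
Not all that is in view belongs to the job. Leave any black or green look-alike of the tube_c alone. Leave any yellow look-alike of the tube alone.

How it is judged (in metres and radians):
On the way:
1. the sample tube stands seated in the gap of the rack and has been let go (horizontal distance between tube and gap below 0.008 m and z of tube in the frame of rack between -0.005 and 0.008 m and angle between tube's own z axis and vertical below 0.15 rad and contact force between the fingers and tube below 0.1 N), for 0.2 s.
At the end, for the whole second after the job is handed in: robot still pushing: clamp bar on rack and rack on stop bar each 6 to 18 N; rack flat, at rest, square to the bars within 0.035 rad; sample tube seated in the gap (8 mm, tilt under 0.15 rad), other three tubes still seated; robot touches neither tube nor rack (contact force between rack and stop_bar between 6 and 18 N and contact force between rack and clamp_bar between 6 and 18 N and angle between the x axis of rack and the x axis of shaker, either way round below 0.035 rad and angle between rack's own z axis and vertical below 0.06 rad and x of rack in the frame of shaker above 0.047 m and linear speed of rack below 0.01 m/s and z of rack in the frame of shaker below 0.105 m and horizontal distance between tube and gap below 0.008 m and z of tube in the frame of rack below 0.008 m and angle between each of tube, tube_a, tube_b, tube_c's own z axis and vertical below 0.15 rad and contact force between the arm and tube below 0.1 N and contact force between the arm and rack below 0.1 N and z of each of tube_a, tube_b, tube_c in the frame of rack below 0.01 m); the arm keeps its last pose, push and grip.
It fails at once if the rack is rammed or squeezed with more than 35 N (contact force between rack and stop_bar above 35 N or contact force between rack and clamp_bar above 35 N).
It fails at once if the rack is tipped or lifted (angle between rack's own z axis and vertical above 0.2 rad or z of rack in the frame of shaker above 0.12 m).
It fails at once if another tube is pulled out of the rack (z of any of tube_a, tube_b, tube_c in the frame of rack above 0.03 m).
It fails at once if a bystander on the bench is disturbed (distance of any of tip_box, media_bottle, reagent_jar, dishes, marker from where it was at the start of the episode above 0.025 m).
It also fails if it takes over 67 s, if anything falls off the work surface, if the arm or the gripper's body presses on something with over 40 N, if the wrist force passes 120 N, or if a joint passes its speed limit or range.

## Working session

There is one attempt and no reset: what is moved stays moved. The work goes in short steps, Python scripts to look and compute and a shell command to move; the robot and the scene stay as the last step left them, time stands still between calls to the robot, and variables do not carry over. Pictures are saved under pics/ and viewed, and the job is handed in when it is done.

```bash
ls; mkdir -p pics; cat > /dev/null; python3 - <<'E'
from station import r, vision
import cv2
print(r.sense(), r.grasp_offset)
for n in("scene","top"):
    f=vision.grab_frame(n); cv2.imwrite(f"pics/{n}0.png",f["image"]); print(n,f["camera_matrix"].tolist(),f["world_to_cam"].round(4).tolist())
E
```

```text
pics
{'time': 0.0, 'joints': array([-7.66789243e+01,  3.02699703e+00,  8.03156112e+01, -5.19592652e-04,
        9.67484405e+01, -4.02696535e+00]), 'joint_velocities': array([-0.01262009,  0.04332569,  0.00924812,  0.02981378,  0.02857759,
       -0.02079753]), 'effort': array([ 7.21035758e-04, -3.81672513e+01, -3.60182869e+01, -8.19478782e-05,
        6.26264984e-03, -7.79834352e-06]), 'tool_pos': array([ 0.15649802, -0.50080723,  0.23045161]), 'ee_rot': array([-1.79909140e+02, -5.87916476e-03,  1.73479758e+01]), 'force': array([-0.04904187, -0.10601197, -0.27820515]), 'ft_torque': array([0.06579561, 0.00556855, 0.00658112]), 'width': 1.0038181694721575} -0.0187
scene [[463.38500088608555, 0.0, 253.28444376417002], [0.0, 463.38500088608555, 185.2436268502196], [0.0, 0.0, 1.0]] [[0.0105, 0.9999, 0.0027, 0.0001], [0.5616, -0.0037, -0.8274, -0.2233], [-0.8274, 0.0102, -0.5616, 2.052], [0.0, 0.0, 0.0, 1.0]]
top [[485.92843097510644, 0.0, 252.58170283475368], [0.0, 485.92843097510644, 188.23047983645148], [0.0, 0.0, 1.0]] [[0.1006, -0.9949, 0.0054, -0.0595], [-0.973, -0.0996, -0.2083, 0.5899], [0.2077, 0.0157, -0.9781, 1.2592], [0.0, 0.0, 0.0, 1.0]]
```

View pics/scene0.png

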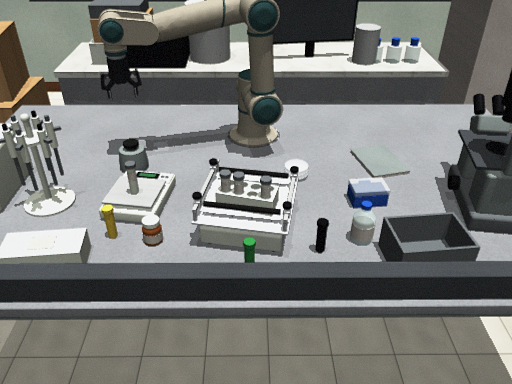

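View pics/top0.png

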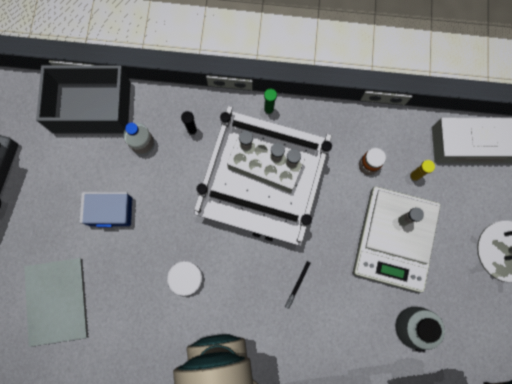

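Top view: up is +x and left is +y. The shaker is centred near (264,175), the sample tube's cap is near (415,215) on the balance, and the rack is near (265,162). I'll zoom in on these.

```bash
python3 - <<'E'
import cv2
t=cv2.imread("pics/top0.png"); s=cv2.imread("pics/scene0.png")
a=cv2.resize(t[100:250,190:340],(600,600),interpolation=cv2.INTER_CUBIC);cv2.imwrite("pics/z1.png",a)
a=cv2.resize(t[180:300,350:450],(500,600),interpolation=cv2.INTER_CUBIC);cv2.imwrite("pics/z2.png",a)
a=cv2.resize(s[130:250,95:305],None,fx=3.8,fy=3.8,interpolation=cv2.INTER_CUBIC);cv2.imwrite("pics/z3.png",a)
E
```

```text
(no output)
```

View pics/z1.png

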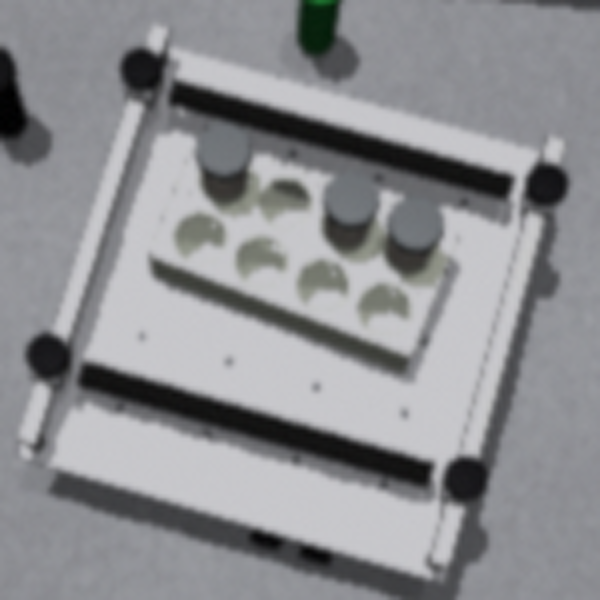

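View pics/z2.png

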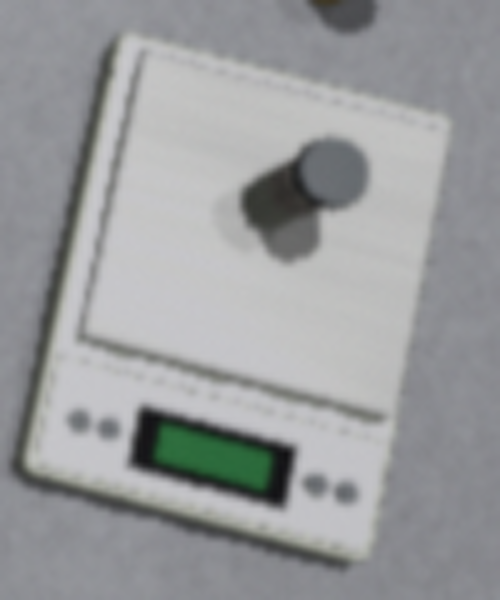

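View pics/z3.png

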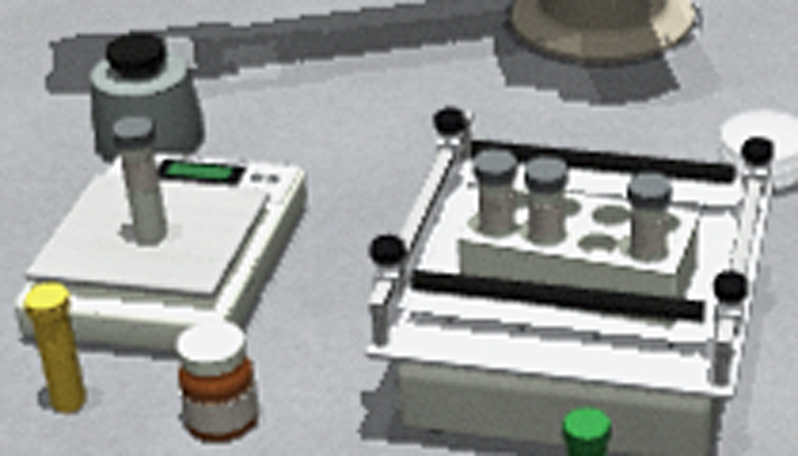

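```bash
cat > h.py <<'E'
import numpy as np, cv2
from scipy.optimize import least_squares
T=dict(K=np.array([[485.92843097510644,0,252.58170283475368],[0,485.92843097510644,188.23047983645148],[0,0,1]]))
def cams():
    from station import vision
    return {n:vision.grab_frame(n) for n in("scene","top")}
def proj(f,p):
    p=np.atleast_2d(p); c=p@f["world_to_cam"][:3,:3].T+f["world_to_cam"][:3,3]
    u=c@f["camera_matrix"].T; return u[:,:2]/u[:,2:]
def unproj(f,px,z):
    R=f["world_to_cam"][:3,:3];t=f["world_to_cam"][:3,3]
    d=R.T@np.linalg.inv(f["camera_matrix"])@np.array([px[0],px[1],1]); o=-R.T@t
    return o+d*(z-o[2])/d[2]
def rz(a): c,s=np.cos(a),np.sin(a); return np.array([[c,-s,0],[s,c,0],[0,0,1]])
E
python3 - <<'E'
from h import *
fs=cams(); f=fs["top"]
q=lambda u,v:((u+.5)/4-.5+190,(v+.5)/4-.5+100)
print("tube",unproj(f,((333+.5)/5-.5+350,(173+.5)/5-.5+180),.186))
K=[unproj(f,q(*p),.174) for p in[(143,66),(548,183),(49,353),(467,475)]]
print(np.round(K,4))
for n in ("stop",0,1),("bar",2,3):
    d=K[n[1]]-K[n[2]]; print(n[0],(K[n[1]]+K[n[2]])/2, np.degrees(np.arctan2(-d[0],d[1])),np.linalg.norm(d))
m=(K[0]+K[1])/2-(K[2]+K[3])/2; print("x-dir",np.degrees(np.arctan2(m[1],m[0])),np.linalg.norm(m))
caps=[((223,147),63),((350,198),-21),((415,222),-63)]
holes=[((200,235),63),((261,259),21),((323,282),-21),((385,306),-63)]
obs=[];loc=[]
for p,y in caps: obs.append(q(*p));loc.append((.021,y/1e3,.219))
for p,y in holes: obs.append(q(*p));loc.append((-.021,y/1e3,.155))
obs=np.array(obs);loc=np.array(loc)
F=lambda v:(proj(f,loc@rz(v[2]).T+[v[0],v[1],0])-obs).ravel()
s=least_squares(F,[.5,0,0]); print("rack",s.x[:2],np.degrees(s.x[2]));print(s.fun.reshape(-1,2).round(2))
print("gap",rz(s.x[2])@[.021,.021,.155]+[s.x[0],s.x[1],0])
E
```

```text
tube [ 0.54281888 -0.40450927  0.186     ]
[[ 0.7501  0.0871  0.174 ]
 [ 0.6987 -0.1768  0.174 ]
 [ 0.5572  0.124   0.174 ]
 [ 0.5074 -0.1402  0.174 ]]
stop [ 0.72443157 -0.04483925  0.174     ] -11.028033861775818 0.2688859260963087
bar [ 0.53229016 -0.00809057  0.174     ] -10.688670607200581 0.26892567729700484
x-dir -10.827545925630579 0.19562409788349114
rack [ 0.6495957 -0.0264053] -16.047434011950585
[[ 0.1  -0.16]
 [ 0.37 -0.58]
 [ 0.25 -0.37]
 [-0.08  0.24]
 [-0.08  0.17]
 [-0.25  0.38]
 [-0.35  0.37]]
gap [ 0.67558249 -0.0120287   0.155     ]
```

```bash
python3 -m handwheel '[[1,0.3,0,0.4],[3,0.8,0,1.3],[5,1.3,0,2.3],[7,1.8,0,3.3],[9,2.3,0,4.3],[11,2.8,0,5.3],[13,3.3,0,6.2],[14.6,3.65,0,6.8],[15.3,3.82,0,7.08],[15.45,3.85,0,7.08],[15.45,3.85,0,7.08]]' 85 40; python3 - <<'E'
from h import *
fs=cams()
from station import r
print(r.sense())
for n,f in fs.items(): cv2.imwrite(f"pics/{n}1.png",f["image"])
a=fs["top"]["image"][150:270,350:470];b=fs["scene"]["image"][100:220,80:200]
cv2.imwrite("pics/z4.png",cv2.resize(np.hstack([a,b]),None,fx=3.3,fy=3.3,interpolation=cv2.INTER_CUBIC))
E
```

```text
time: 1.58
tool_pos: [0.5424, -0.4051, 0.2311]
ee_rot: [-180.0, 0.0, 73.9]
force: [-0.4, -0.6, -0.2]
width: 0.998
{'time': 1.675, 'joints': array([-3.99185038e+01,  2.84893751e+01,  4.99557028e+01, -8.72067686e-03,
        1.01547155e+02, -2.38208580e+01]), 'joint_velocities': array([-0.11382818, -0.19524899, -0.07734631,  0.02331407,  0.00072727,
       -0.03822429]), 'effort': array([ 4.05919142e-01, -5.51560128e+01, -3.61364758e+01,  1.83098047e-02,
       -6.09359515e-03,  6.24586071e-03]), 'tool_pos': array([ 0.54199736, -0.40541997,  0.23151662]), 'ee_rot': array([1.79996345e+02, 1.09532651e-02, 7.39006076e+01]), 'force': array([-0.27689104, -0.01473117, -0.86170277]), 'ft_torque': array([0.00776329, 0.01378042, 0.01297083]), 'width': 0.9998462043117905}
```

View pics/z4.png

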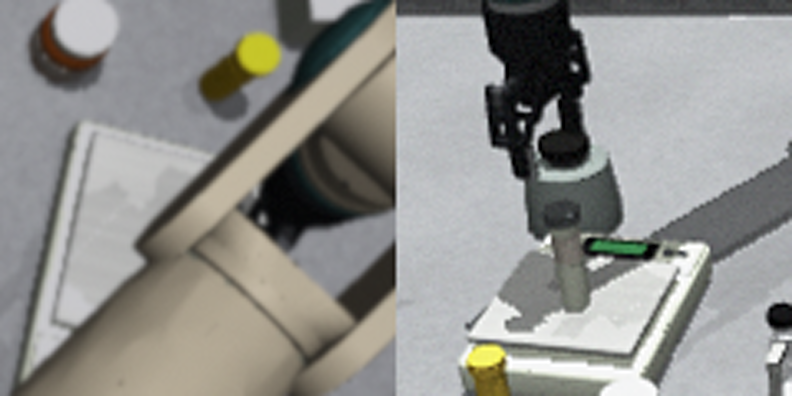

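The scene view puts the cap at about (130,164), while the gripper looks off to one side of it. I'll check the tube's position in the second camera.

```bash
python3 - <<'E'
from h import *
fs=cams()
print(proj(fs["scene"],[[.5428,-.4045,.186],[.5428,-.4045,.07],[.542,-.4054,.2315],[.542,-.4054,.186]]))
print(proj(fs["top"],[[.5428,-.4045,.186],[.5428,-.4045,.07]]))
f=fs["scene"]
im=f["image"].copy()[120:220,80:200]
im=cv2.resize(im,None,fx=6,fy=6,interpolation=cv2.INTER_CUBIC)
for p,c in zip(proj(f,[[.5428,-.4045,.186],[.5428,-.4045,.07],[.542,-.4054,.2315]]),[(0,0,255),(0,255,0),(255,0,0)]):
    cv2.circle(im,tuple(int(v) for v in((p-[80,120]+.5)*6)),4,c,-1)
cv2.imwrite("pics/z5.png",im)
E
```

```text
[[129.80050755 163.25353238]
 [134.86733851 192.69142227]
 [127.45971515 150.86836473]
 [129.57287755 163.12491171]]
[[416.19595409 214.20724564]
 [401.64984815 220.9850659 ]]
```

View pics/z5.png

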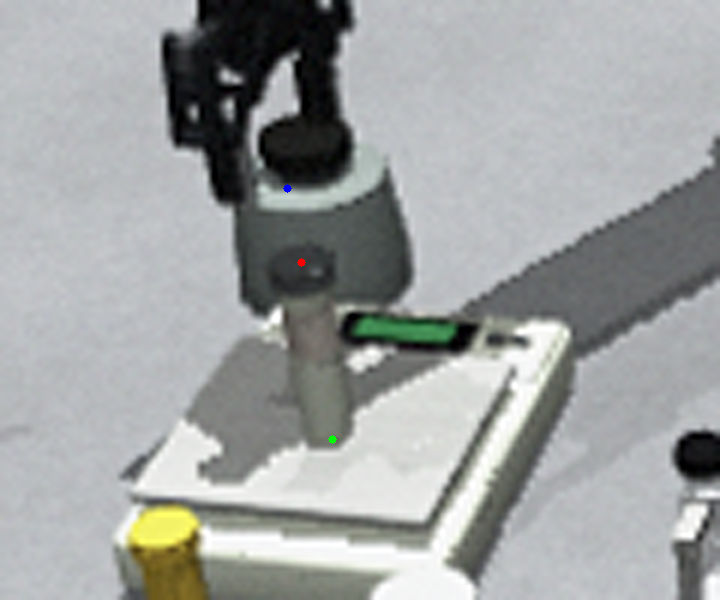

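Both cameras agree on the tube position, so I'm descending and gripping.

```bash
python3 -m handwheel '[[0.02,0.02,-0.6,0],[0.02,0.02,-1.6,0],[0.02,0.02,-2.6,0],[0.02,0.02,-3.5,0],[0.02,0.02,-4,0],[0.02,0.02,-4.12,0],[0.02,0.02,-4.12,0]]' 85 40; python3 -m handwheel '[[0,0,0,0],[0,0,0,0],[0,0,0,0],[0,0,0,0],[0,0,0,0],[0,0,0,0],[0,0,0,0],[0,0,0,0]]' 20 40;  python3 - <<'E'
from h import *
fs=cams()
a=fs["scene"]["image"][110:220,70:200]
cv2.imwrite("pics/z6.png",cv2.resize(a,None,fx=5,fy=5,interpolation=cv2.INTER_CUBIC))
E
```

```text
time: 2.65
tool_pos: [0.5435, -0.4046, 0.1289]
ee_rot: [179.9, 0.0, 74.0]
force: [0.2, -0.0, 0.3]
width: 0.997
time: 3.65
tool_pos: [0.5434, -0.4045, 0.1288]
ee_rot: [180.0, 0.0, 74.0]
force: [-0.7, 1.7, 4.7]
width: 0.342
```

View pics/z6.png

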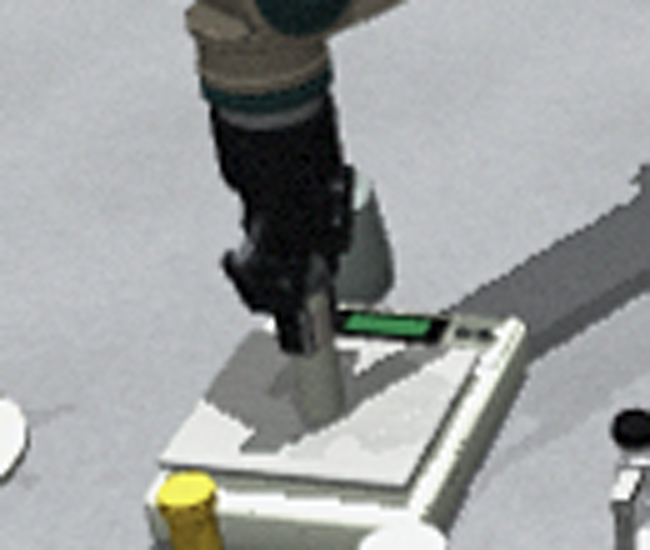

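The opening is 29.2 mm, so the body is gripped. Next I'll lift and carry the tube over the gap.

```bash
python3 -m handwheel '[[0,0,0.3,0],[0,0,1,0],[0,0,2.2,0],[0,0,3.6,0],[0,0,5,0],[0,0,6.2,0],[0.2,0.6,6.8,0],[0.8,2.4,7,0],[1.5,4.5,7,0],[2.2,6.6,7,0],[2.9,8.7,7,0],[3.6,10.8,7,0],[4.2,12.6,7,0],[4.8,14.2,7,0],[5.15,15.3,7,0],[5.29,15.7,7,0],[5.29,15.7,7,0],[5.29,15.7,7,0]]' - 50;  python3 - <<'E'
from h import *
fs=cams()
a=fs["scene"]["image"][80:220,180:320]
b=fs["top"]["image"][90:230,190:330]
cv2.imwrite("pics/z7.png",cv2.resize(np.hstack([a,b]),None,fx=2.85,fy=2.85,interpolation=cv2.INTER_CUBIC))
a=fs["scene"]["image"][100:210,200:310]
cv2.imwrite("pics/z8.png",cv2.resize(a,None,fx=5,fy=5,interpolation=cv2.INTER_CUBIC))
E
```

```text
time: 6.0
tool_pos: [0.6753, -0.013, 0.3034]
ee_rot: [180.0, 0.0, 73.9]
force: [-0.8, -0.7, -1.2]
width: 0.339
```

View pics/z7.png

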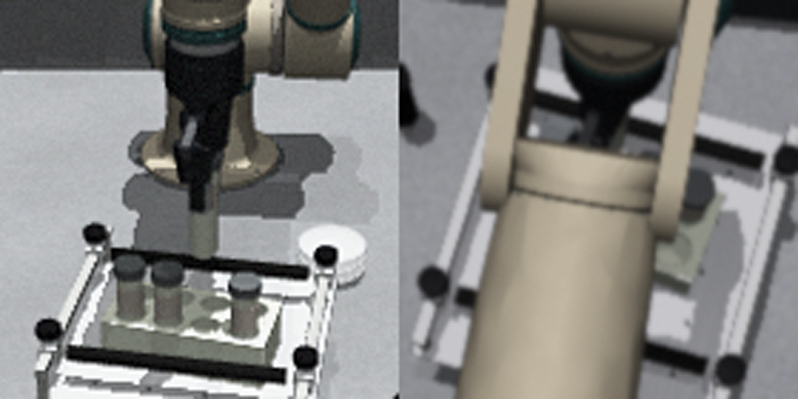

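View pics/z8.png

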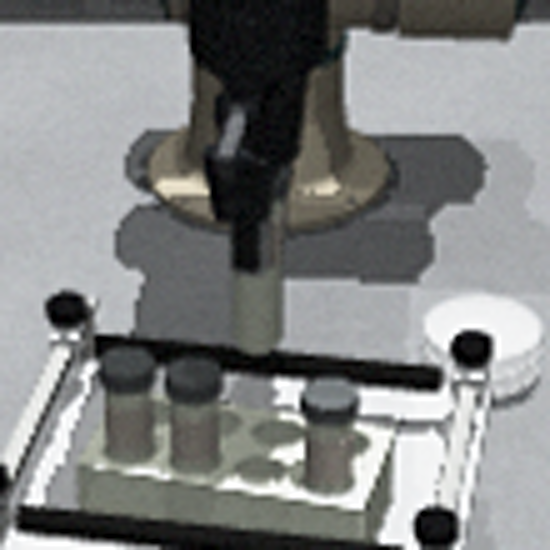

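```bash
python3 - <<'E'
from h import *
fs=cams(); f=fs["scene"]
R=[.6496,-.0264];a=np.radians(-16.05)
W=lambda L:np.array(L)@rz(a).T+[R[0],R[1],0]
L=[(.021,-.063,.219),(.021,-.021,.219),(.021,.063,.219),(.021,.021,.155),(-.021,.021,.155),(-.021,-.021,.155)]
im=cv2.resize(f["image"][120:210,200:310],None,fx=7,fy=7,interpolation=cv2.INTER_CUBIC)
th=np.linspace(0,2*np.pi,40)
def poly(P,c): 
    p=((proj(f,P)-[200,120]+.5)*7).astype(int); cv2.polylines(im,[p.reshape(-1,1,2)],True,c,1)
for (x,y,z) in L:
    rr=.0172 if z>.2 else .01625
    poly(W(np.c_[x+rr*np.cos(th),y+rr*np.sin(th),0*th+z]),(0,0,255) if z>.2 else (0,255,0))
poly(W([(.044,-.09,.155),(.044,.09,.155),(-.044,.09,.155),(-.044,-.09,.155)]),(255,0,0))
# held tube: bottom z
zb=.3034-.1288+.07
for rr,z in((.0145,zb+.007),(.0105,zb)):
  poly(np.c_[.6753+rr*np.cos(th),-.013+rr*np.sin(th),0*th+z],(0,255,255))
cv2.imwrite("pics/z9.png",im[:600])
E
```

```text
(no output)
```

View pics/z9.png

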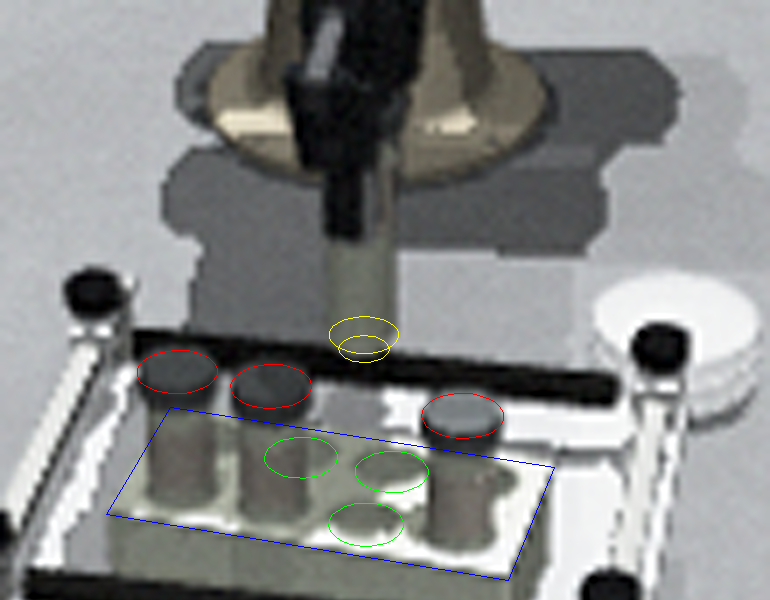

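The model overlays the rack, caps and holes well, and the held tube lines up. I'll lower it to just above the mouth, then insert it slowly.

```bash
python3 -m handwheel '[[0.01,0.03,-0.5,0],[0.01,0.03,-1.3,0],[0.01,0.03,-2.1,0],[0.01,0.03,-2.7,0],[0.01,0.03,-3,0],[0.01,0.03,-3,0],[0.01,0.03,-3,0]]';  python3 - <<'E'
from h import *
fs=cams()
from station import r
print(r.sense()["tool_pos"],r.sense()["force"])
a=fs["scene"]["image"][120:220,200:310]
cv2.imwrite("pics/z10.png",cv2.resize(a,None,fx=6,fy=6,interpolation=cv2.INTER_CUBIC))
E
```

```text
time: 7.08
tool_pos: [0.6761, -0.0112, 0.2294]
ee_rot: [179.9, -0.0, 74.0]
force: [-0.6, 0.5, -0.2]
width: 0.34
[ 0.67609715 -0.01116523  0.22928956] [ 0.39471677 -0.3741564  -1.24763685]
```

View pics/z10.png

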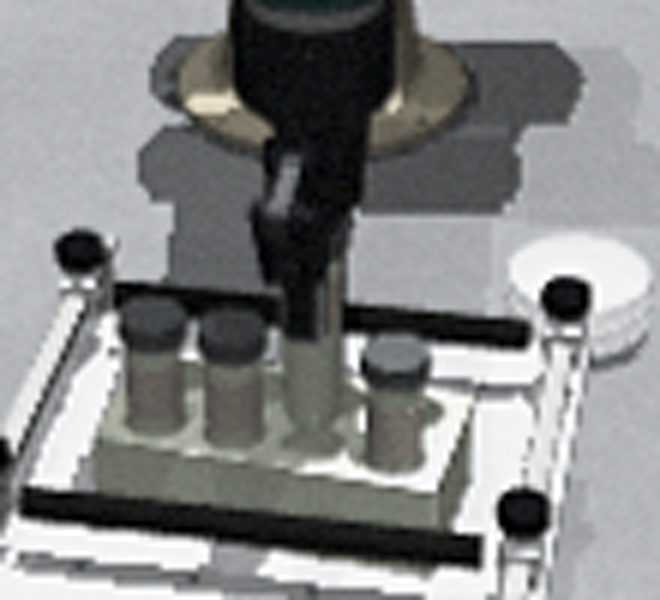

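The foot is right above the hole mouth, with its shadow at about (313,440). Inserting now.

```bash
python3 -m handwheel '[[-0.01,-0.03,-0.3,0],[-0.01,-0.03,-0.6,0],[-0.01,-0.03,-0.8,0],[-0.01,-0.03,-1,0],[-0.01,-0.03,-1.2,0],[-0.01,-0.03,-1.4,0]]';  python3 - <<'E'
from h import *
fs=cams()
from station import r
print(r.sense()["tool_pos"],r.sense()["force"])
a=fs["scene"]["image"][120:220,200:310]
cv2.imwrite("pics/z11.png",cv2.resize(a,None,fx=6,fy=6,interpolation=cv2.INTER_CUBIC))
E
```

```text
time: 7.92
tool_pos: [0.6756, -0.0118, 0.1931]
ee_rot: [180.0, -0.0, 74.0]
force: [-0.5, 1.1, -0.2]
width: 0.34
[ 0.67535468 -0.01188236  0.19244317] [ 0.44899499  1.15489465 -0.91485789]
```

View pics/z11.png

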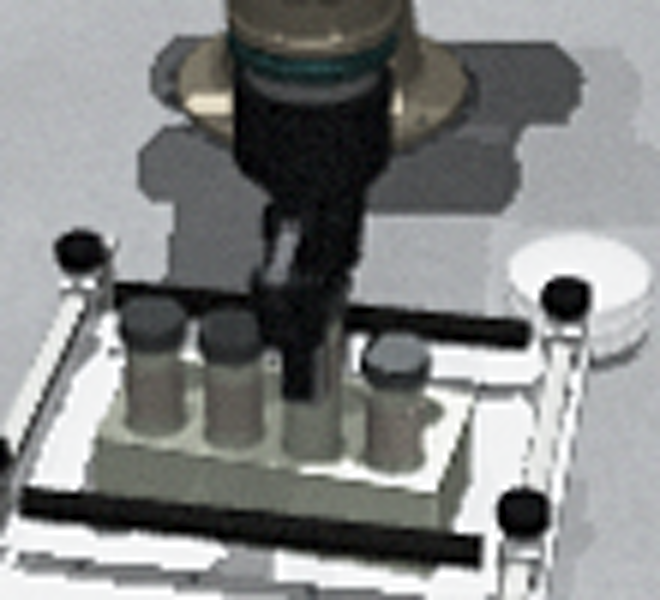

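```bash
python3 -m handwheel '[[0,0,-0.25,0],[0,0,-0.5,0],[0,0,-0.75,0],[0,0,-0.95,0],[0,0,-1.1,0],[0,0,-1.18,0],[0,0,-1.2,0]]'; python3 -m handwheel '[[0,0,-0.03,0],[0,0,-0.06,0],[0,0,-0.06,0]]'
```

```text
time: 8.9
tool_pos: [0.6756, -0.0119, 0.1633]
ee_rot: [180.0, -0.0, 74.0]
force: [0.4, 0.2, -1.1]
width: 0.339
time: 9.28
tool_pos: [0.6756, -0.0119, 0.1619]
ee_rot: [180.0, -0.0, 74.0]
force: [0.3, 0.8, -0.5]
width: 0.342
```

```bash
python3 -m handwheel '[[0,0,-0.03,0],[0,0,-0.03,0],[0,0,-0.03,0],[0,0,-0.03,0],[0,0,-0.03,0],[0,0,-0.03,0]]' 60;  python3 - <<'E'
from h import *
fs=cams()
a=fs["scene"]["image"][120:220,200:310]
cv2.imwrite("pics/z12.png",cv2.resize(a,None,fx=6,fy=6,interpolation=cv2.INTER_CUBIC))
E
```

```text
time: 10.02
tool_pos: [0.6756, -0.0119, 0.1611]
ee_rot: [180.0, 0.0, 74.0]
force: [-0.3, -1.0, -0.0]
width: 0.7
```

View pics/z12.png

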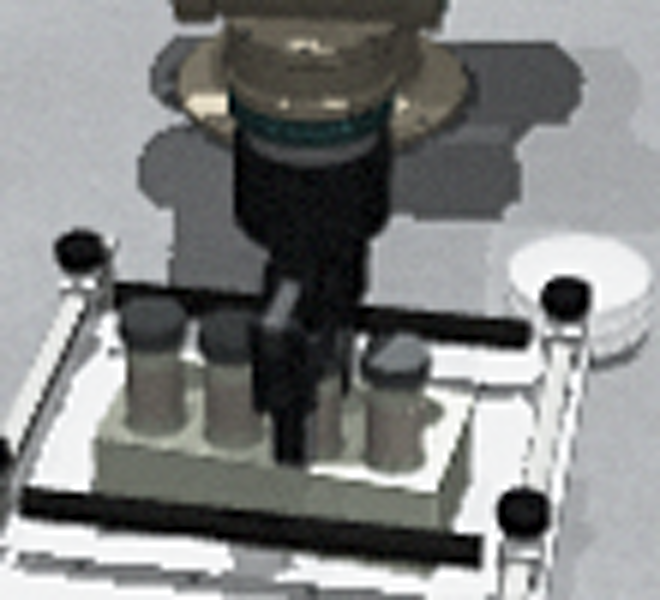

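The tube is released and standing in the gap. I'll rise clear, then move to the near side of the clamp bar with the fingers turned parallel to it.

```bash
python3 -m handwheel '[[0,0,0.4,0],[0,0,1.2,0],[0,0,2.2,0],[0,0,3.2,0],[0,0,4.1,0],[-0.5,0,4.6,-0.5],[-1.5,0.1,4.8,-1.6],[-2.6,0.2,4.8,-2.8],[-3.7,0.3,4.8,-4],[-4.8,0.4,4.8,-5.2],[-5.8,0.5,4.8,-6.4],[-6.6,0.6,4.8,-7.6],[-7.1,0.62,4.8,-8.8],[-7.29,0.62,4.8,-9.8],[-7.29,0.62,4.8,-10.4],[-7.29,0.62,4.8,-10.6],[-7.29,0.62,4.8,-10.6]]';  python3 -m handwheel '[[0,0,0,0],[0,0,0,0]]' 0 40
python3 - <<'E'
from h import *
fs=cams()
a=fs["scene"]["image"][100:220,190:310];b=fs["top"]["image"][100:220,200:320]
cv2.imwrite("pics/z13.png",cv2.resize(np.hstack([a,b]),None,fx=3.3,fy=3.3,interpolation=cv2.INTER_CUBIC))
E
```

```text
time: 12.25
tool_pos: [0.4935, 0.0036, 0.282]
ee_rot: [-180.0, -0.1, -10.7]
force: [0.2, 0.2, -0.6]
width: 0.704
time: 12.5
tool_pos: [0.4933, 0.0036, 0.2811]
ee_rot: [180.0, 0.0, -10.8]
force: [-0.9, 0.4, -0.3]
width: 0.286
```

View pics/z13.png

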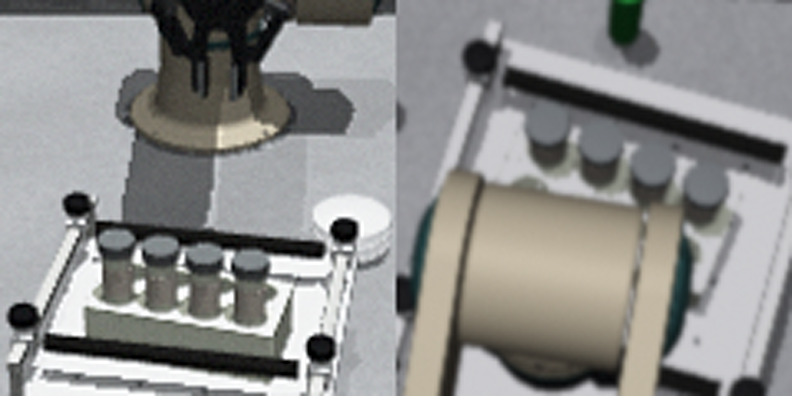

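The four caps stand in line at the same height, so the tube is seated. Descending behind the bar.

```bash
python3 -m handwheel '[[0,0,-0.6,0],[0,0,-1.8,0],[0,0,-3,0],[0,0,-4.2,0],[0,0,-5.2,0],[0,0,-5.9,0],[0,0,-6.15,0],[0,0,-6.15,0],[0,0,-6.15,0],[0,0,-6.15,0]]' 0 40
python3 - <<'E'
from h import *
from station import r
fs=cams()
s=r.sense();print(s["force"],s["tool_pos"])
a=fs["scene"]["image"][100:220,190:310];b=fs["top"]["image"][140:260,190:310]
cv2.imwrite("pics/z14.png",cv2.resize(np.hstack([a,b]),None,fx=3.3,fy=3.3,interpolation=cv2.INTER_CUBIC))
E
```

```text
time: 13.85
tool_pos: [0.4937, 0.0036, 0.1281]
ee_rot: [-180.0, -0.1, -10.8]
force: [0.2, -0.3, 0.1]
width: -0.001
[ 0.31376149 -0.29108621 -0.63152364] [0.49356406 0.0036112  0.12782852]
```

View pics/z14.png

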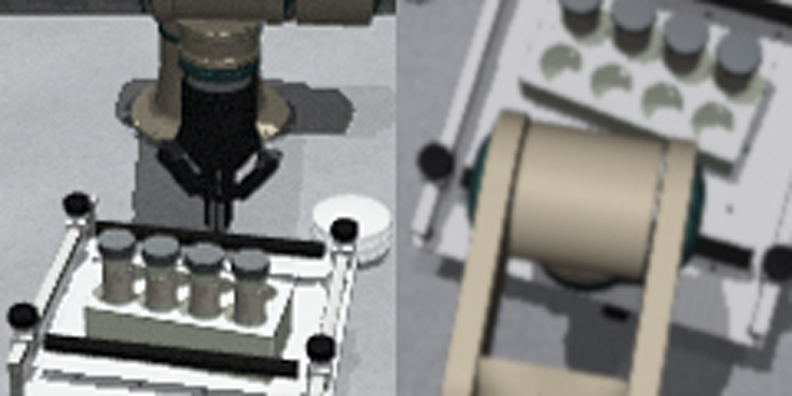

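```bash
python3 -m handwheel '[[0.1,-0.02,0,0],[0.3,-0.06,0,0],[0.5,-0.1,0,0],[0.65,-0.12,0,0],[0.8,-0.15,0,0],[0.95,-0.18,0,0],[1.15,-0.22,0,0],[1.35,-0.26,0,0],[1.55,-0.3,0,0],[1.75,-0.335,0,0],[1.95,-0.37,0,0],[2.15,-0.41,0,0],[2.3,-0.44,0,0],[2.4,-0.46,0,0],[2.45,-0.47,0,0]]'
python3 - <<'E'
from h import *
from station import r
fs=cams()
s=r.sense();print(s["force"],s["tool_pos"])
a=fs["scene"]["image"][100:220,190:310];b=fs["top"]["image"][100:220,190:310]
cv2.imwrite("pics/z15.png",cv2.resize(np.hstack([a,b]),None,fx=3.3,fy=3.3,interpolation=cv2.INTER_CUBIC))
E
```

```text
time: 15.82
tool_pos: [0.5547, -0.0081, 0.1273]
ee_rot: [180.0, 0.0, -10.8]
force: [-0.3, 1.0, 0.2]
width: -0.001
[ 0.80500924 -0.71174608  0.18914752] [ 0.55473893 -0.00821665  0.12739372]
```

View pics/z15.png

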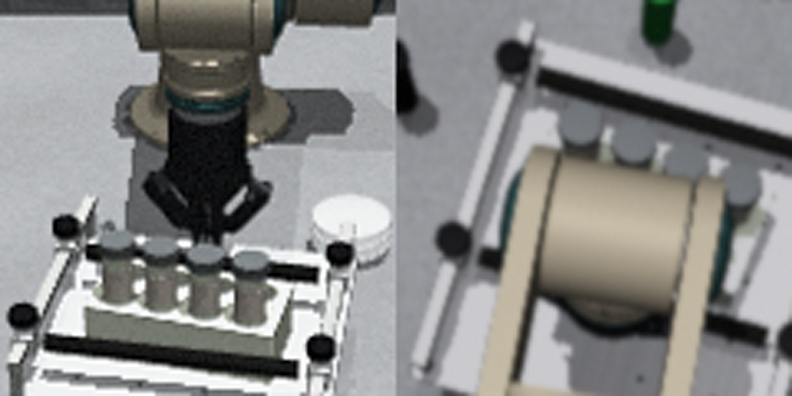

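The bar is sliding with the fingers behind it. I'll continue more slowly onto the rack.

```bash
python3 -m handwheel '[[0.06,-0.01,0,0],[0.15,-0.03,0,0],[0.24,-0.045,0,0],[0.33,-0.065,0,0],[0.42,-0.08,0,0],[0.5,-0.095,0,0],[0.58,-0.11,0,0],[0.66,-0.126,0,0],[0.74,-0.14,0,0],[0.8,-0.153,0,0],[0.86,-0.165,0,0],[0.92,-0.176,0,0],[0.96,-0.184,0,0],[1,-0.19,0,0],[1,-0.19,0,0]]'
python3 - <<'E'
from h import *
from station import r
fs=cams()
s=r.sense();print(s["force"],s["tool_pos"])
a=fs["scene"]["image"][100:220,190:310];b=fs["top"]["image"][100:220,190:310]
cv2.imwrite("pics/z16.png",cv2.resize(np.hstack([a,b]),None,fx=3.3,fy=3.3,interpolation=cv2.INTER_CUBIC))
E
```

```text
time: 17.8
tool_pos: [0.5797, -0.0129, 0.1274]
ee_rot: [180.0, -0.0, -10.8]
force: [-1.6, -0.0, 0.8]
width: 0.0
[-0.5615784  -0.21525374  1.39046228] [ 0.57971685 -0.01290874  0.12735246]
```

View pics/z16.png

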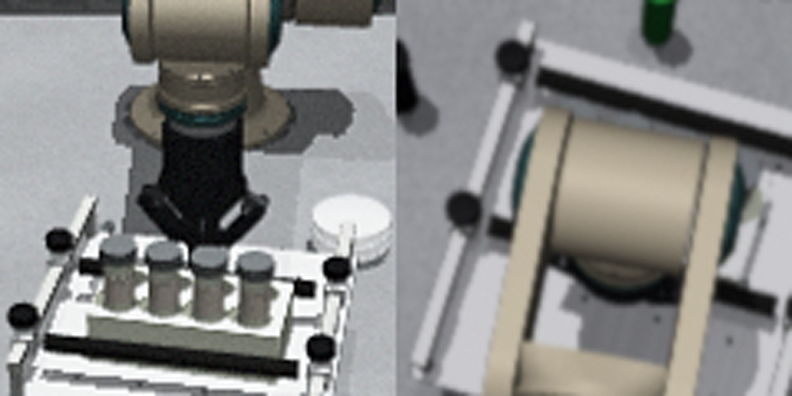

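```bash
python3 - <<'E'
from h import *
f=cams()["top"]
p=unproj(f,((464-396+.5)/3.3-.5+190,(207+.5)/3.3-.5+100),.174)
u=np.array([.9823,-.1882]);print(p,(p[:2]-[.6213,-.025])@u, (np.array([.5797,-.0129])-[.6213,-.025])@u)
E
python3 -m handwheel '[[0.04,-0.008,0,0],[0.1,-0.02,0,0],[0.16,-0.03,0,0],[0.22,-0.042,0,0],[0.28,-0.054,0,0],[0.34,-0.065,0,0],[0.38,-0.073,0,0],[0.4,-0.077,0,0]]'
```

```text
[0.6243745  0.11111189 0.174     ] -0.0225961798676005 -0.043140899999999975
time: 19.0
tool_pos: [0.5896, -0.0148, 0.1273]
ee_rot: [180.0, 0.0, -10.8]
force: [-2.7, 0.4, 1.0]
width: 0.0
```

```bash
python3 -m handwheel '[[0.03,-0.006,0,0],[0.07,-0.013,0,0],[0.11,-0.021,0,0],[0.15,-0.029,0,0],[0.19,-0.036,0,0],[0.22,-0.042,0,0],[0.25,-0.048,0,0],[0.27,-0.052,0,0],[0.28,-0.054,0,0]]'
python3 -c "
from station import r
for i in range(1): print(r.sense()['force'])"
```

```text
time: 20.12
tool_pos: [0.5966, -0.0161, 0.1273]
ee_rot: [180.0, 0.0, -10.8]
force: [-2.8, 1.5, 1.0]
width: -0.001
[-2.76136195  1.50085193  1.00813445]
```

```bash
python3 -m handwheel '[[0.02,-0.004,0,0],[0.04,-0.008,0,0],[0.06,-0.012,0,0],[0.08,-0.015,0,0],[0.08,-0.015,0,0]]';python3 -m handwheel '[[0.01,-0.002,0,0],[0.02,-0.004,0,0],[0.03,-0.006,0,0],[0.04,-0.008,0,0],[0.04,-0.008,0,0]]';python3 - <<'E'
from h import *
from station import r
fs=cams()
s=r.sense();print(s["force"],s["tool_pos"])
a=fs["scene"]["image"][100:220,190:310];b=fs["top"]["image"][100:220,190:310]
cv2.imwrite("pics/z17.png",cv2.resize(np.hstack([a,b]),None,fx=3.3,fy=3.3,interpolation=cv2.INTER_CUBIC))
E
```

```text
time: 20.75
tool_pos: [0.5987, -0.0165, 0.1273]
ee_rot: [180.0, -0.0, -10.8]
force: [-2.4, 1.3, -0.1]
width: -0.002
time: 21.38
tool_pos: [0.5996, -0.0167, 0.1273]
ee_rot: [180.0, -0.0, -10.8]
force: [-2.4, 1.0, -0.4]
width: -0.002
[-2.69615799  0.74599665  0.20756553] [ 0.59961938 -0.01670364  0.12733653]
```

View pics/z17.png

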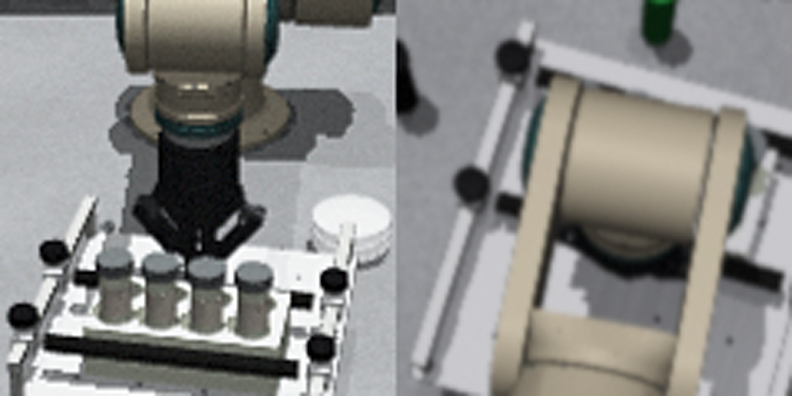

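```bash
for i in 1; do :; done; python3 -m handwheel '[[0.01,-0.002,0,0],[0.02,-0.004,0,0],[0.03,-0.006,0,0],[0.03,-0.006,0,0]]'
```

```text
time: 21.98
tool_pos: [0.6003, -0.0169, 0.1273]
ee_rot: [180.0, -0.0, -10.8]
force: [-3.1, 2.0, 0.2]
width: -0.002
```

```bash
python3 -m handwheel '[[0.01,-0.002,0,0],[0.02,-0.004,0,0],[0.03,-0.006,0,0],[0.03,-0.006,0,0]]'
```

```text
time: 22.48
tool_pos: [0.6011, -0.017, 0.1273]
ee_rot: [180.0, 0.0, -10.8]
force: [-3.5, 1.4, 0.5]
width: -0.001
```

```bash
python3 -m handwheel '[[0.01,-0.002,0,0],[0.02,-0.004,0,0],[0.03,-0.006,0,0],[0.03,-0.006,0,0]]'
```

```text
time: 22.98
tool_pos: [0.6012, -0.017, 0.1273]
ee_rot: [180.0, 0.1, -10.8]
force: [-7.8, 2.0, 3.5]
width: -0.003
```

Contact with the stop: force is rising about 6 to 7 N per mm. Continuing in fine steps.

```bash
python3 -m handwheel '[[0.01,-0.002,0,0],[0.01,-0.002,0,0],[0.01,-0.002,0,0]]'; python3 -m handwheel '[[0.01,-0.002,0,0],[0.01,-0.002,0,0],[0.01,-0.002,0,0]]'; python3 - <<'E'
from station import r,vision
print(r.sense()["force"],r.sense()["tool_pos"])
E
```

```text
time: 23.35
tool_pos: [0.6012, -0.017, 0.1273]
ee_rot: [180.0, 0.1, -10.8]
force: [-9.5, 3.4, 3.1]
width: 0.004
time: 23.72
tool_pos: [0.6012, -0.017, 0.1273]
ee_rot: [180.0, 0.2, -10.8]
force: [-10.3, 2.0, 3.6]
width: 0.001
[-10.34190862   1.97465038   3.59962142] [ 0.6011968  -0.01702226  0.12726354]
```

```bash
python3 -m handwheel '[[0.01,-0.002,0,0],[0.015,-0.003,0,0],[0.015,-0.003,0,0],[0.015,-0.003,0,0],[0.015,-0.003,0,0]]'; python3 - <<'E'
from h import *
from station import r
F=[]
for i in range(5):
    fs=cams(); F.append(r.sense()["force"])
F=np.array(F);print(F.round(2),F.mean(0),-F.mean(0)@[.9823,-.1882,0])
a=fs["scene"]["image"][120:220,190:310];cv2.imwrite("pics/z18.png",cv2.resize(a,None,fx=6,fy=6,interpolation=cv2.INTER_CUBIC))
b=fs["top"]["image"][100:220,190:330];cv2.imwrite("pics/z19.png",cv2.resize(b,None,fx=5,fy=5,interpolation=cv2.INTER_CUBIC))
E
```

```text
time: 24.35
tool_pos: [0.6012, -0.017, 0.1273]
ee_rot: [180.0, 0.2, -10.8]
force: [-12.1, 3.3, 4.8]
width: 0.001
[[-11.88   2.93   5.57]
 [-12.13   2.97   5.31]
 [-12.     2.66   5.13]
 [-12.05   3.1    4.  ]
 [-12.41   2.58   5.31]] [-12.0949524    2.84835514   5.06346106] 12.416932179125
```

View pics/z18.png

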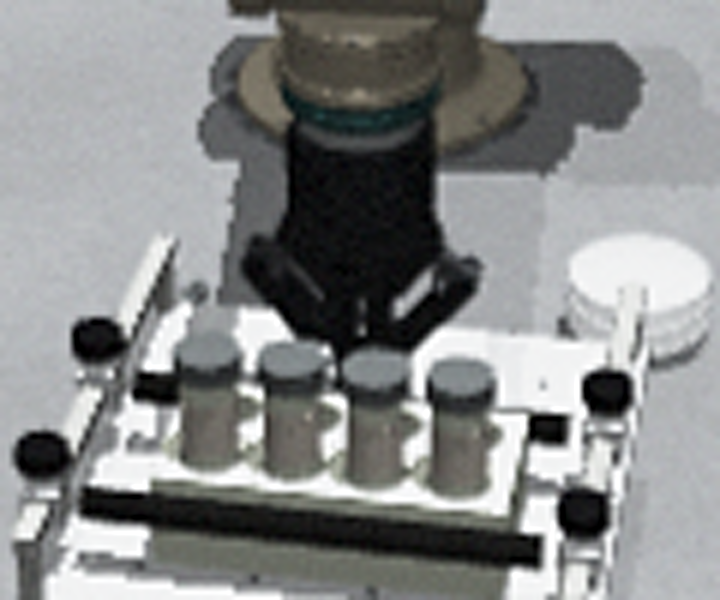

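View pics/z19.png

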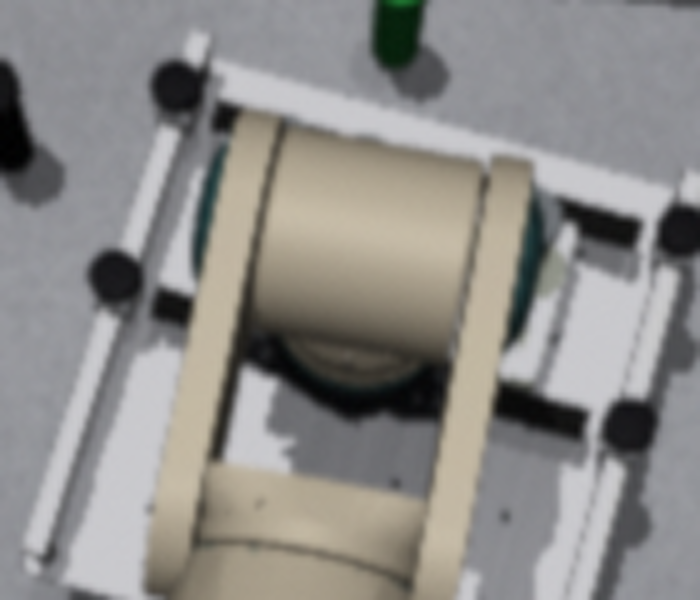

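```bash
python3 - <<'E'
from h import *
from station import r
f=cams(); t=f["top"]; f=f["scene"]
obs=np.array([((u+.5)/6-.5+190,(v+.5)/6-.5+120) for u,v in[(209,345),(294,356),(377,366),(461,374)]])
loc=np.array([(.021,y,.219) for y in(-.063,-.021,.021,.063)])
s=least_squares(lambda v:(proj(f,loc@rz(v[2]).T+[v[0],v[1],0])-obs).ravel(),[.65,0,-.2])
print(s.x[:2],np.degrees(s.x[2]),s.fun.round(2))
d=s.x[:2]-[.6213,-.025];print("rack in shaker",d@[.9823,-.1882],d@[.1882,.9823])
# knobs front bar top view
q=lambda u,v:((u+.5)/5-.5+190,(v+.5)/5-.5+100)
K=[unproj(t,q(*p),.174) for p in[(116,273),(632,424)]]
m=(K[0]+K[1])/2;print("bar x",(m[:2]-[.6213,-.025])@[.9823,-.1882]); print(r.sense()["force"],r.sense()["time"])
E
```

```text
[ 0.67026435 -0.02664564] -12.199564010600213 [ 0.1   0.12 -0.2  -0.11 -0.03 -0.16  0.12  0.15]
rack in shaker 0.04840739552908788 0.007598576047828362
bar x -0.000706302727373724
[-13.17321055   2.36995523   5.02129901] 24.95
```

```bash
python3 -c "
from station import r
print(r.finish_job()); print(r.sense()['force'])"
```

```text
the job is handed in; nothing more can be done
None
the job is handed in; nothing more can be done
```

The sample tube is in the gap in the rack's back row, and I handed the job in with the arm still pushing the clamp bar at about 12.4 N. The hand-in gave no verdict, so what follows rests on my own checks.

- **Tube:** I gripped it by the body on the balance pan, lowered it into the gap with almost no side force, and let it go. In the last pictures all four caps stand in line at the same height.
- **Clamp bar and rack:** I slid the bar slowly with closed fingers until the force rose sharply against the stop bar. The bar measured x = −0.7 mm in the shaker frame; I expected −1 mm with the rack square and home. The tool stopped moving forward as the force built.
- **Push:** the five readings I averaged were steady (11.9 to 12.4 N along world x). One later reading was a little higher, at about 13.4 N along the push. These are wrist readings, so the forces of the bar on the rack and the rack on the stop bar are inferred from them.
- **A check that disagreed:** fitting the rack's pose from the caps in one camera gave a skew of about 1.35° (0.024 rad) and the rack at x = 48.4 mm instead of 52 mm. Both are inside the limits. I put the difference down to the tubes' play in their places and pixel error, because the bar's position agrees with a square rack.
- **Bystanders:** I planned the moves to stay clear of everything else, but I did not measure those positions again at the end.

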